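# Load a test cassette under the reader's spring clip

## Robot

A 6-joint arm with a two-finger parallel gripper is mounted at the origin on the work surface. World frame = base frame: x ahead of the robot, y to its left, z up, the work surface at z = 0. Lengths are in m, angles in rad, forces in N, time in s.
With the tool pointing down it reaches from about 0.4 to 0.925 m from the base axis. Payload 3.4 kg.
Tool frame: the origin (TCP) lies at the very end of the fingers, on their centre line; the grasp point (between the pads) lies 19 mm behind it; z points along the fingers, y is the direction in which the jaws open and shut (so a half turn about z gives the same grasp; the last joint's range is limited). The gripper opens to 85 mm and grips with 20 to 120 N. Pads are 22 mm wide; open, the fingers measure 114 mm over their backs; the gripper's body (76 mm by 85 mm) begins 54 mm behind the grasp point. The pads swing forward as they close: fully open they stand 13 mm farther back than shut.
Start: joints at [-1.286, 0.307, 1.506, -0, 1.328, -0.073], TCP at [0.202, -0.538, 0.231] pointing down, gripper open.
Joint ranges: [-3.12, 3.12], [-1.05, 2.28], [0.14, 2.33], [-1.42, 4.57], [0.1, 2.73], [-2.68, 2.68]. Speed limits (rad/s): [2.57, 2.57, 3.14, 3.14, 3.14, 3.14].

## Interface

Orientations are given as a rotation vector (axis times angle).
In Python, from workcell import get_obs, read_camera, job_done gives the robot as it stands. The module is installed in compiled form; this text tells all that it offers.
- The arm moves only by the tool carry_out, never from a script. Its argument "increments" is a list that holds one entry, the list of rows, each a list of 5 numbers: the shift along the tool's x, y, z in cm, then the turn about the tool's z in degrees, then the opening, from 0 (shut) to 1 (fully open). In form: [[[dx, dy, dz, yaw, gripper], ...]]. A call has 1 to 12 rows; each row shifts and turns the commanded pose from where the row before left it, along the tool's axes as they then stand; what a row does not reach is not made up. A row lasts 1/8 s, in which the tool goes at most 62.5 mm and 10.7 degrees, less where a joint would pass 70% of its speed; a pose out of reach is approached as far as the arm can. A call with a gripper value outside its range is refused whole. The fingers move at their own pace and stop on an object; the grip force is fixed at half the most. Time passes only in rows, so rows that do not move let the fingers close. It gives the time, the measured TCP pose, the force and the opening at its end, in the units of the state.
- get_obs(): the state, without advancing time (a new reading comes with each control period).
- read_camera(name): name is "scene" or "top" or "wrist"; returns a dict with "frame" (480x640x3 uint8, blue, green, red), "fx", "fy", "cx", "cy" (pixels), "cam_to_world" (4x4, takes a point from camera to world coordinates). Camera axes: x right, y down, z forward; pixel columns grow to the right and rows downward; lengths in m; the calibration is good to about 2 mm. A picture is of the moment at which its call begins. There is no depth.
- job_done(): hands the job in, once; it reports no verdict.
The state is a dict: "clock": time; "joint_positions": joint angles; "qvel": joint speeds; "joint_efforts": joint torques, N m; "tool_pos": TCP position; "ee_rot": TCP orientation; "ft_force": force on the tool from outside, world axes, zero at the start; "moment": the same for the moment, N m; "gripper_width": finger opening in m.
Only numpy, scipy, OpenCV 4.12 (cv2) and the standard library are available. Lean on these libraries where they do the work, as an engineer would, in place of code of your own. Each camera call takes 0.05 s, during which the arm holds its last target.

## Task

Load the white test cassette into the reading stand: with one fingertip press down the blue striped strip of the spring clip and keep it well down, and meanwhile with the other fingertip push the cassette by its orange tab along the track and beneath the clip until it is fully home, the tab against both stop posts. Only then let the clip up so that it clamps the cassette, and draw the hand away. Push the cassette only, never lift it or force it under a closed clip, and leave everything else where it is.

Things in the scene. Friction and masses are not known exactly. Their poses are not given: they have to be found in the camera images.
- stand: Fixed cassette reading stand on a grey base plate 250 x 168 x 6 mm. Its +x is the push direction, +y its left, z up; origin on the table. White reader head beyond x = 62 mm, top z = 34 mm. Dark bearing blocks of the clip at y = 3 to 13 mm, top z = 33 mm, x = -125 to -117 and 38 to 46 mm. A flat wing at y = -110 to -50 mm, top z = 6 mm, carries the spare and the vial.
- track (a point): Point on the bed of the stand's aluminium track, at stand x = 0, y = -25 mm, z = 12 mm. The track runs along stand x from -125 to 55 mm, with low rails (tops z = 16 mm) at stand y = -44 and -6 mm, 34 mm apart inside.
- stops (a point): Midway between the front faces of the stand's two dark stop posts: stand x = -8, y = -25, z = 26 mm. Posts 8 mm square, at stand y = -46 and -4 mm, tops z = 32 mm. The front of the cassette's tab stops against them, its rear face then at stand x = -12 mm.
- clip (a joint): Spring clip, a see-saw about an axis along stand x at stand y = 8, z = 28 mm. 0 = at rest, closed; grows as the strip is pressed down, to a hard stop at 0.42 rad, which lifts the foot. Closed, the foot blocks the cassette; it clears it above 0.17 rad (well clear at 0.25 to 0.4). About 0.15 when resting on the cassette. The spring takes 2 N at rest to 8 N fully down, 20 mm from the axis.
- foot (a point): Front lower edge of the clip's black clamping foot, which spans stand x = 4 to 36 mm over the middle of the track; at rest it is at stand x = 4, y = -25, z = 13 mm, 1 mm above the track bed. Moves with the clip: it rises as the strip is pressed.
- press_strip (a point): Point on top of the clip's blue, white-striped strip: stand x = -60, y = 35, z = 30 mm at rest. The strip is level at rest and spans stand x = -122 to 36, y = 14 to 50 mm; press it anywhere along its length, a fingertip may slide along it. At 20 to 27 mm from the axis it sinks 6 to 8 mm for 0.3 rad. Moves with the clip.
- cassette: Loose white test cassette, 64 (x) x 30 (y) x 6 mm, 35 g, in the track, x along the push direction; origin at the centre of its underside. An orange upright tab at its rear end, 4 mm thick, 46 mm wide, spans 6 to 22 mm above the underside. Starts before the clip, origin at stand x = -52 to -36 mm; fully home its origin is at stand x = 20, y = -25 mm.
- push_tab (a point): Centre of the rear face of the cassette's orange tab, 14 mm above its underside, 32 mm behind its origin. Push it along stand +x, with a fingertip 18 to 30 mm above the table (clear of the rails). It lies 60 mm to the right of point press_strip's line (stand y = -25 against 35 mm).
- spare: Bystander: a flat spare cassette without tab, 60 x 22 x 6 mm, white with blue window, on the stand's wing. Origin under its centre.
- vial: Bystander: amber vial with orange cap, 19 mm across, 42 mm tall, standing on the stand's wing. Origin under its centre.
- tube_rack: Bystander: yellow rack of capped tubes, 100 x 200 mm, 97 mm tall with tubes. Origin under its centre.
- cap_box: Bystander: clear box of orange caps, 100 x 130 x 60 mm. Origin under its centre.
- rinse_bottle: Bystander: white bottle with red cap, 60 mm across, 150 mm tall. Origin under its centre.
- green_bottle: Bystander: green bottle with white cap, 60 mm across, 150 mm tall. Origin under its centre.
- specimen_cup: Bystander: clear specimen cup with orange lid, 56 mm across, 60 mm tall. Origin under its centre.
Not all that is in view belongs to the job. Of the things that look like the cassette, the middle-sized one is meant.

How it is judged:
By the outcome, as a careful person would: the job done as asked, in the order asked, and still so for the second after the job is handed in, with the robot touching nothing.
It also fails if it takes over 42 s, if anything falls off the work surface, if the arm or the gripper's body presses on something with over 40 N, if the wrist force passes 120 N, or if a joint passes its speed limit or range.

## Working session

There is one attempt and no reset: what is moved stays moved. The work goes in short steps, Python scripts to look and compute and a tool call to move; the robot and the scene stay as the last step left them, time stands still between calls to the robot, and variables do not carry over. Pictures are saved under pics/ and viewed, and the job is handed in when it is done.

Besides the shell and the picture viewer there is one more tool, called after ">>>" as name(argument=value, ...), one argument or row to a line, values as JSON. carry_out: Moves the arm, as the interface text tells. Its arguments: {"type":"object","properties":{"increments":{"type":"array","items":{"type":"array","items":{"type":"array","items":{"type":"number"}}}}},"required":["increments"]}

```bash
mkdir -p pics; ls
python3 - <<'E'
from workcell import *
import cv2,numpy as np
np.set_printoptions(precision=4,suppress=True)
o=get_obs();print(o)
for n in ["scene","top","wrist"]:
    r=read_camera(n);cv2.imwrite(f"pics/{n}0.png",r["frame"]);print(n,r["fx"],r["fy"],r["cx"],r["cy"]);print(r["cam_to_world"])
E
```

```text
pics
{'clock': 0.0, 'joint_positions': array([-1.2855,  0.3076,  1.5077,  0.    ,  1.3284, -0.0735]), 'qvel': array([ 0.0009, -0.0008,  0.0004, -0.0005,  0.0003,  0.0012]), 'joint_efforts': array([ -0.0012, -45.756 , -25.1912,  -0.0002,   0.0131,  -0.    ]), 'tool_pos': array([ 0.2017, -0.5377,  0.2303]), 'ee_rot': array([-3.0891, -0.5602,  0.0003]), 'ft_force': array([-0.3119, -0.5474,  0.7234]), 'moment': array([ 0.0084, -0.0147,  0.044 ]), 'gripper_width': 0.08556019483748409}
scene 555.0808490782038 555.0808490782038 323.86972841591773 239.2196719624502
[[-0.8607  0.2898 -0.4187  1.0322]
 [ 0.5092  0.4826 -0.7126  0.8644]
 [-0.0044 -0.8265 -0.5629  0.7286]
 [ 0.      0.      0.      1.    ]]
top 441.33165098088205 441.33165098088205 319.86017564445444 237.13792542904918
[[ 0.0101 -0.9974  0.0716  0.4398]
 [-0.9994 -0.0124 -0.0309  0.0155]
 [ 0.0317 -0.0713 -0.997   1.0265]
 [ 0.      0.      0.      1.    ]]
wrist 386.9387192386729 386.9387192386729 328.29641159467855 239.13498310295952
[[ 0.3516 -0.8865 -0.3007  0.2795]
 [-0.9361 -0.3334 -0.1116 -0.509 ]
 [-0.0013  0.3208 -0.9472  0.3737]
 [ 0.      0.      0.      1.    ]]
```

View pics/scene0.png

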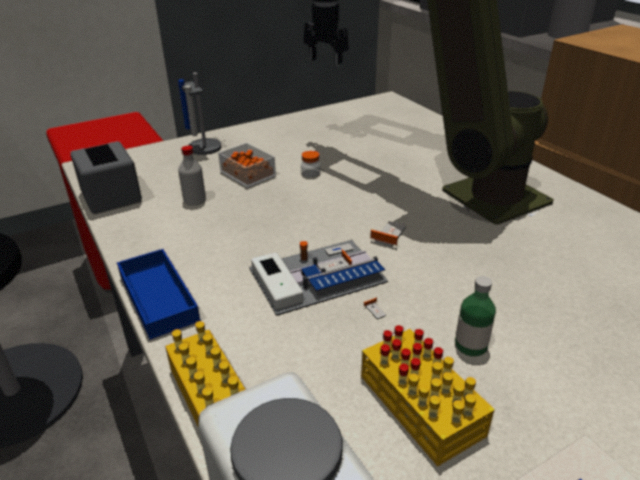

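View pics/top0.png

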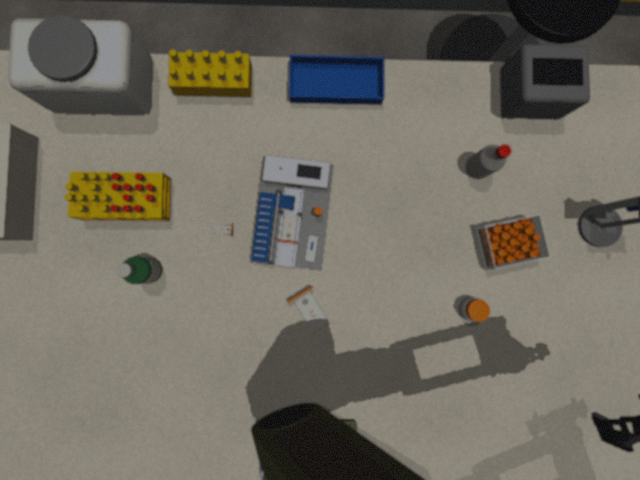

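View pics/wrist0.png

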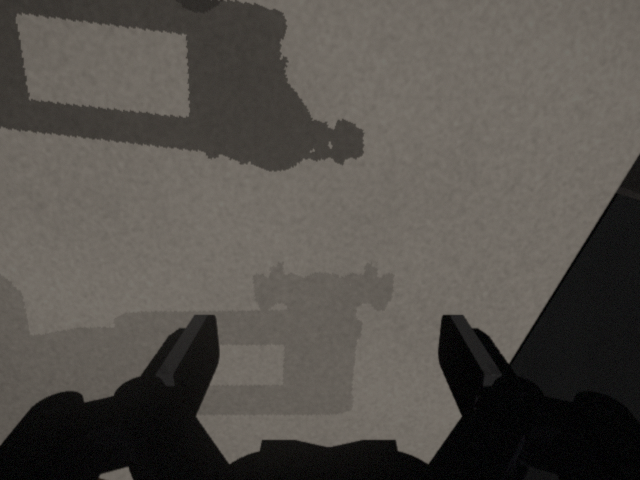

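The scene image shows the stand at about (320,270). In the top image it lies at x 250–333, y 155–268, with the reader head at the top (world +x) and the blue strip on the left. I'll enlarge it.

Run:
```python
import cv2
a=cv2.imread("pics/top0.png")[145:275,240:345];cv2.imwrite("pics/top0c.png",cv2.resize(a,None,fx=4.6,fy=4.6,interpolation=cv2.INTER_CUBIC))
a=cv2.imread("pics/scene0.png")[220:330,230:410];cv2.imwrite("pics/scene0c.png",cv2.resize(a,None,fx=4.4,fy=4.4,interpolation=cv2.INTER_CUBIC))
```

```text
(no output)
```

View pics/top0c.png

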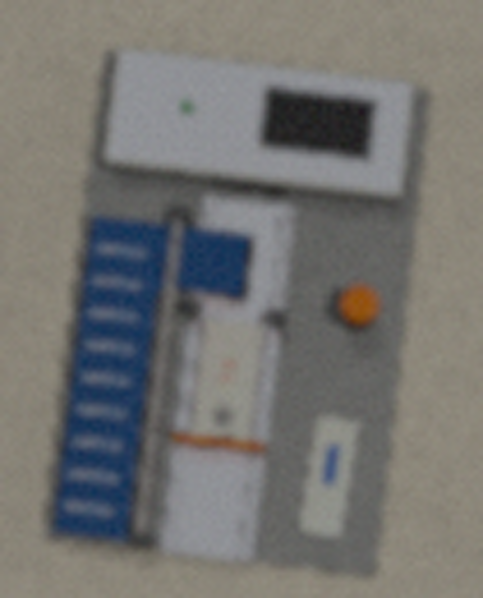

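View pics/scene0c.png

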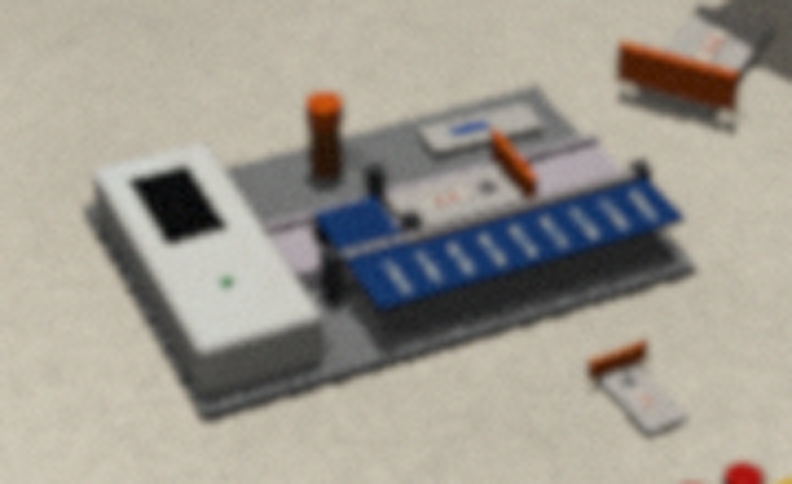

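```bash
cat > h.py <<'E'
import numpy as np,cv2
from scipy.optimize import least_squares
from scipy.spatial.transform import Rotation as R
from workcell import get_obs,read_camera
np.set_printoptions(precision=4,suppress=True)
def proj(r,P):
    T=np.linalg.inv(r["cam_to_world"]);p=np.atleast_2d(P)@T[:3,:3].T+T[:3,3]
    return np.c_[r["fx"]*p[:,0]/p[:,2]+r["cx"],r["fy"]*p[:,1]/p[:,2]+r["cy"]]
def S2W(q,P):
    P=np.atleast_2d(P);c,s=np.cos(q[2]),np.sin(q[2])
    return np.c_[q[0]+c*P[:,0]-s*P[:,1],q[1]+s*P[:,0]+c*P[:,1],P[:,2]]
def W2S(q,P):
    P=np.atleast_2d(P);c,s=np.cos(q[2]),np.sin(q[2]);d=P[:,:2]-q[:2]
    return np.c_[c*d[:,0]+s*d[:,1],-s*d[:,0]+c*d[:,1],P[:,2]]
def ray(r,uv,z):
    uv=np.atleast_2d(uv);d=np.c_[(uv[:,0]-r["cx"])/r["fx"],(uv[:,1]-r["cy"])/r["fy"],np.ones(len(uv))]@r["cam_to_world"][:3,:3].T
    o=r["cam_to_world"][:3,3];return o+d*((z-o[2])/d[:,2])[:,None]
E
python3 - <<'E'
from h import *
t=read_camera("top");s=read_camera("scene")
P=np.array([[36,50,30],[36,14,30],[-122,50,30],[-122,14,30]])/1e3
top=np.array([[92,217],[170,225],[52,535],[130,543]])/4.6+[240,145]
sc=np.array([[378,305],[345,258],[683,215],[640,178]])/4.4+[230,220]
def fit(cs):
    f=lambda q:np.concatenate([(proj(c,S2W(q,P))-u).ravel() for c,u in cs])
    r=least_squares(f,[.5,0,-.1]);return r.x,r.fun
for cs in ([(t,top)],[(s,sc)],[(t,top),(s,sc)]):
    q,e=fit(cs);print(q,e.round(1))
    for c,u in ((t,np.array([[172,436],[265,450]])/4.6+[240,145]),(s,np.array([[495,133],[533,178]])/4.4+[230,220])):
        print(' tab',W2S(q,ray(c,u,.034))*1e3)
E
```

```text
[ 0.5713  0.0745 -0.1043] [ 0.6 -0.1 -0.6  0.1  0.5 -0.  -0.5  0.1]
 tab [[-67.5804  -1.2981  34.    ]
 [-69.1159 -47.1976  34.    ]]
 tab [[-65.0618 -39.3381  34.    ]
 [-65.1138   1.6654  34.    ]]
[ 0.5758  0.077  -0.0999] [-0.5  0.2 -0.3  0.6 -0.2 -0.1  1.  -1. ]
 tab [[-71.7737  -3.9948  34.    ]
 [-73.5125 -49.8871  34.    ]]
 tab [[-69.4236 -42.0456  34.    ]
 [-69.294   -1.0422  34.    ]]
[ 0.5732  0.075  -0.1021] [ 0.3 -0.9 -0.9 -0.8  0.4 -0.8 -0.6 -0.8  0.1 -0.8  0.3 -0.3  0.2 -0.9
  1.5 -1.7]
 tab [[-69.4167  -1.8992  34.    ]
 [-71.0532 -47.7952  34.    ]]
 tab [[-66.9818 -39.9447  34.    ]
 [-66.9435   1.0589  34.    ]]
```

```bash
cat >> h.py <<'E'
def plan(way,o=None,yaws=None,step=.055):
    # way: list of (x,y,z,heading,n)
    o=o or get_obs();p=o["tool_pos"].copy();X=R.from_rotvec(o["ee_rot"]).as_matrix()[:,0];h=np.arctan2(X[1],X[0])
    print("now",p,np.degrees(h))
    for x,y,z,ht,n in way:
        d=(np.array([x,y,z])-p)/n;dh=(ht-h)/n
        for i in range(n):
            c,s=np.cos(h),np.sin(h)
            print([round(float(v),2) for v in (100*(c*d[0]+s*d[1]),100*(s*d[0]-c*d[1]),-100*d[2],-np.degrees(dh))])
            p=p+d;h+=dh
E
python3 - <<'E'
from h import *
q=[.573,.075,-.103]
g=S2W(q,[-.095,.005,.17])[0];print(g)
plan([(.39,-.33,.23,.1,5),(g[0],g[1],g[2],-.103,9)])
E
```

```text
[0.479  0.0897 0.17  ]
now [ 0.2018 -0.5381  0.2309] 20.558230089457982
[4.99, -2.57, 0.02, 2.97]
[4.85, -2.83, 0.02, 2.97]
[4.69, -3.08, 0.02, 2.97]
[4.53, -3.31, 0.02, 2.97]
[4.35, -3.54, 0.02, 2.97]
[1.45, -4.54, 0.67, 1.29]
[1.35, -4.57, 0.67, 1.29]
[1.24, -4.6, 0.67, 1.29]
[1.14, -4.63, 0.67, 1.29]
[1.03, -4.65, 0.67, 1.29]
[0.93, -4.68, 0.67, 1.29]
[0.82, -4.7, 0.67, 1.29]
[0.72, -4.71, 0.67, 1.29]
[0.61, -4.73, 0.67, 1.29]
```

>>> carry_out(
  increments=[
    [[5.0,-2.6,0,3,0.56],[4.8,-2.8,0,3,0.56],[4.7,-3.1,0,3,0.56],[4.5,-3.3,0,3,0.56],[4.4,-3.5,0,3,0.56],[1.4,-4.5,0.7,1.3,0.56],[1.3,-4.6,0.7,1.3,0.56],[1.2,-4.6,0.7,1.3,0.56],[1.1,-4.6,0.7,1.3,0.56],[1.0,-4.7,0.7,1.3,0.56],[0.9,-4.7,0.7,1.3,0.56],[0.8,-4.7,0.7,1.3,0.56]],
  ],
)

```text
clock: 1.75
tool_pos: [0.4583, -0.0031, 0.1822]
ee_rot: [3.14, -0.098, 0.001]
ft_force: [-1.0, -0.6, -0.1]
gripper_width: 0.0478
```

>>> carry_out(
  increments=[
    [[0.7,-4.7,0.7,1.3,0.56],[0.6,-4.7,0.7,1.3,0.56],[0,0,0,0,0.56],[0,0,0,0,0.56]],
  ],
)

```text
clock: 2.25
tool_pos: [0.4776, 0.088, 0.1682]
ee_rot: [3.136, -0.166, -0.001]
ft_force: [0.4, 0.0, 0.2]
gripper_width: 0.0478
```

Run:
```python
from h import *
o=get_obs();print(o["clock"],o["tool_pos"],o["ft_force"],o["gripper_width"],R.from_rotvec(o["ee_rot"]).as_matrix())
for n in ["wrist","top"]:
    r=read_camera(n);cv2.imwrite(f"pics/{n}1.png",r["frame"])
    if n=="wrist":np.save("w1.npy",r,allow_pickle=True)
```

```text
2.25 [0.4776 0.088  0.1682] [0.4151 0.0063 0.1829] 0.047778814270091986 [[ 0.9944 -0.1058 -0.0006]
 [-0.1058 -0.9944 -0.0007]
 [-0.0006  0.0007 -1.    ]]
```

View pics/wrist1.png

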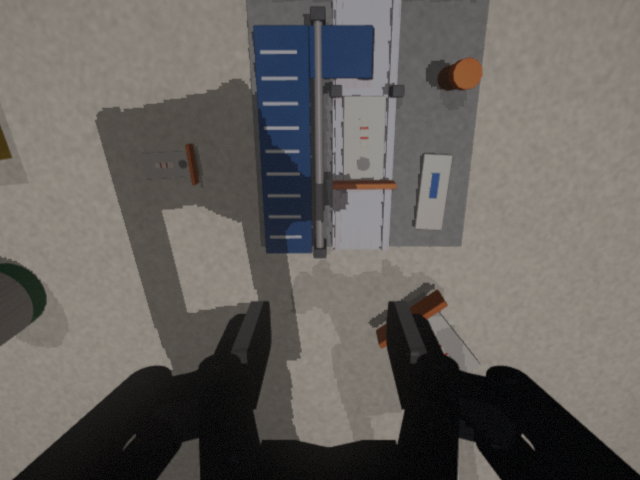

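The wrist view shows the strip at (253–312, 25–253), the tab at (333–395, 185) and the fingers at the bottom. I'll enlarge it for a precise fit.

Run:
```python
import cv2
a=cv2.imread("pics/wrist1.png")
cv2.imwrite("pics/w1a.png",cv2.resize(a[0:140,240:410],None,fx=4,fy=4,interpolation=cv2.INTER_CUBIC))
cv2.imwrite("pics/w1b.png",cv2.resize(a[130:270,240:410],None,fx=4,fy=4,interpolation=cv2.INTER_CUBIC))
```

```text
(no output)
```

View pics/w1a.png

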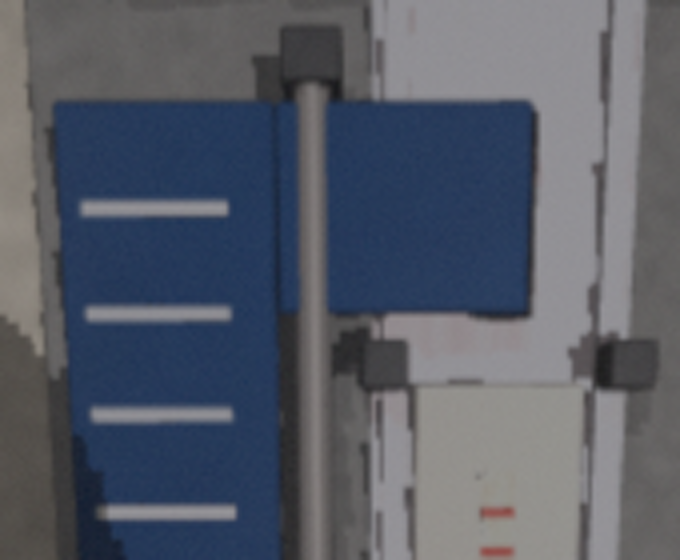

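View pics/w1b.png

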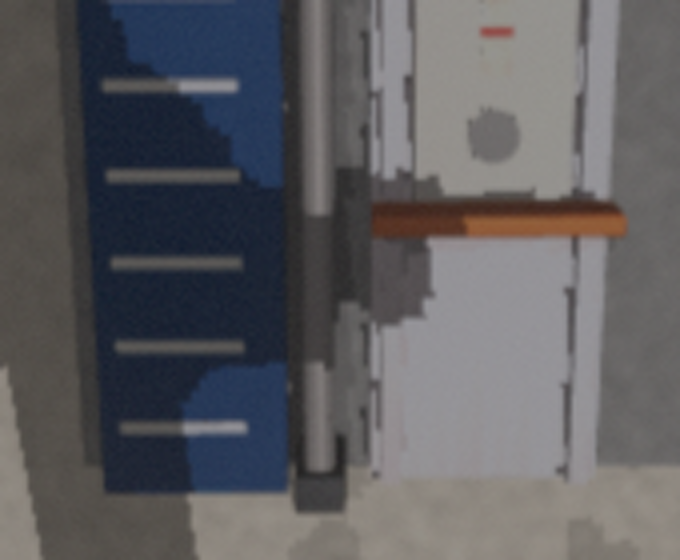

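```bash
python3 - <<'E'
from h import *
w=np.load("w1.npy",allow_pickle=True).item()
P=np.array([[36,50,30],[36,14,30],[-122,50,30],[-122,14,30]])/1e3
u=np.array([[55,102],[275,102],[105,492+520],[288,491+520]])/4+[240,0]
r=least_squares(lambda q:(proj(w,S2W(q,P))-u).ravel(),[.57,.075,-.1]);q=r.x;print(q,r.fun.round(2))
print(W2S(q,ray(w,np.array([[372,236],[627,236]])/4+[240,130],.034))*1e3)
# fingertips: pixel search
o=get_obs();print(W2S(q,o["tool_pos"])*1e3)
# check post tops
print((proj(w,S2W(q,np.array([[-8,0,32],[-8,-8,32],[0,0,32],[-8,-42,32],[46,13,33],[46,3,33]])/1e3))-[240,0])*4)
Xs=R.from_rotvec(o["ee_rot"]).as_matrix()
for off in ([0,.024,0],[0,-.024,0],[.011,.024,-.005],[.011,-.024,-.005]):
    print(off,proj(w,o["tool_pos"]+Xs@np.array(off)))
E
python3 - <<'E'
import cv2
a=cv2.imread("pics/wrist1.png")
b=cv2.resize(a[280:440,190:480],None,fx=2.7,fy=2.7,interpolation=cv2.INTER_CUBIC)
cv2.imwrite("pics/w1f.png",cv2.convertScaleAbs(b,alpha=2.5))
E
```

```text
[ 0.5746  0.0759 -0.1056] [-0.37 -0.5   0.34 -0.48 -0.26  0.6   0.3   0.84]
[[-70.399   -1.8352  34.    ]
 [-70.4021 -48.0586  34.    ]]
[[-97.5722   1.0192 168.4213]]
[[362.5234 389.7137]
 [409.7191 389.7237]
 [362.6239 338.9678]
 [610.2629 389.7658]
 [280.8385  24.9051]
 [344.2628  24.9359]]
[0, 0.024, 0] [[387.3247 317.0879]]
[0, -0.024, 0] [[272.6289 316.8621]]
[0.011, 0.024, -0.005] [[390.5838 299.1005]]
[0.011, -0.024, -0.005] [[269.7164 298.8536]]
```

View pics/w1f.png

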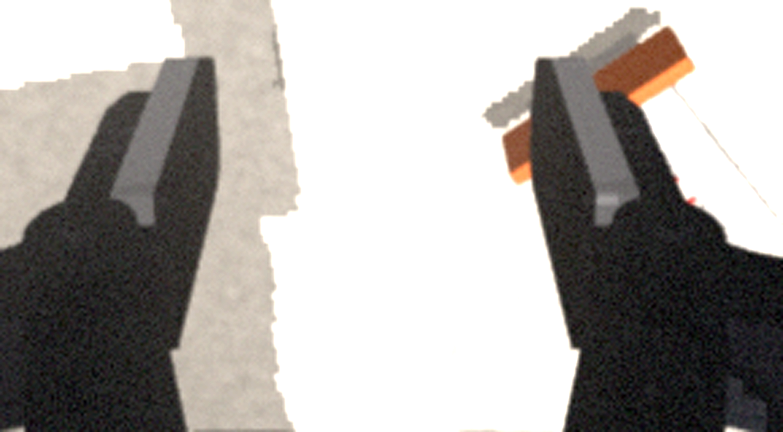

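Stand pose: (0.5746, 0.0759, −0.1056 rad). The tab's rear face is at stand x −70.4, and the posts agree to about 1 px. The fingertips sit ±24 mm at their inner faces, about 5 mm behind the TCP. Now I'll descend above the strip.

>>> carry_out(
  increments=[
    [[0.2,-0.2,3.3,0,0.56],[0.1,-0.1,3.3,0,0.56],[0,0,3.3,0,0.56],[0,0,3.0,0,0.56],[0,0,0,0,0.56],[0,0,0,0,0.56]],
  ],
)

```text
clock: 3.1
tool_pos: [0.4819, 0.0901, 0.0401]
ee_rot: [-3.137, 0.17, -0.002]
ft_force: [0.2, 0.2, 0.2]
gripper_width: 0.0478
```

```bash
cat > look.py <<'E'
import sys
from h import *
q=[.5746,.0759,-.1056]
o=get_obs();print(o["clock"],W2S(q,o["tool_pos"])*1e3,o["ft_force"],o["gripper_width"],(R.from_rotvec(o["ee_rot"]).as_matrix()[1,0]))
for n in sys.argv[2:]:
    r=read_camera(n);np.save(f"{n}_{sys.argv[1]}.npy",r,allow_pickle=True);cv2.imwrite(f"pics/{n}_{sys.argv[1]}.png",r["frame"])
    if n=="scene": cv2.imwrite(f"pics/scenec_{sys.argv[1]}.png",cv2.resize(r["frame"][190:330,230:410],None,fx=4.2,fy=4.2,interpolation=cv2.INTER_CUBIC))
E
python3 look.py 2 wrist scene
```

```text
3.1 [[-93.6727   4.3882  40.1413]] [0.1526 0.2364 0.242 ] 0.047830212858820345 -0.10833808316499867
```

View pics/wrist_2.png

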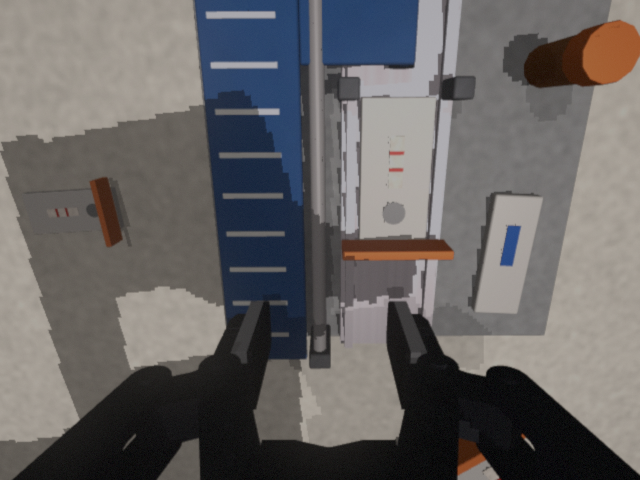

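View pics/scenec_2.png

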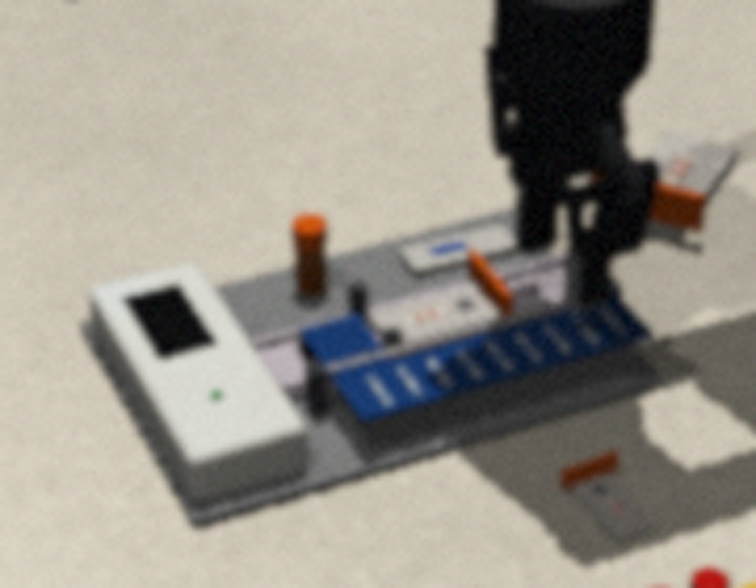

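Fingers are straddling correctly: left above the strip and right above the track behind the tab. I'll lower to just above the strip, then in small steps to feel contact.

>>> carry_out(
  increments=[
    [[0,0,0.6,0,0.56],[0,0,0.6,0,0.56],[0,0,0,0,0.56],[0,0,0,0,0.56]],
  ],
)

```text
clock: 3.7
tool_pos: [0.4814, 0.0909, 0.0274]
ee_rot: [-3.137, 0.168, -0.0]
ft_force: [0.2, 0.5, 0.8]
gripper_width: 0.0483
```

>>> carry_out(
  increments=[
    [[0,0,0.2,0,0.56],[0,0,0,0,0.56],[0,0,0,0,0.56]],
  ],
)

```text
clock: 4.08
tool_pos: [0.4814, 0.091, 0.0254]
ee_rot: [-3.137, 0.168, -0.001]
ft_force: [0.4, 0.8, 3.2]
gripper_width: 0.048
```

>>> carry_out(
  increments=[
    [[0,0,0.2,0,0.56],[0,0,0,0,0.56],[0,0,0,0,0.56]],
  ],
)

```text
clock: 4.45
tool_pos: [0.4814, 0.0909, 0.0234]
ee_rot: [-3.137, 0.168, -0.0]
ft_force: [0.7, 0.6, 3.5]
gripper_width: 0.0478
```

>>> carry_out(
  increments=[
    [[0,0,0.2,0,0.56],[0,0,0.2,0,0.56],[0,0,0,0,0.56],[0,0,0,0,0.56]],
  ],
)

```text
clock: 4.95
tool_pos: [0.4814, 0.0905, 0.0196]
ee_rot: [3.137, -0.168, 0.001]
ft_force: [-0.3, -1.1, 7.6]
gripper_width: 0.0478
```

```bash
python3 look.py 3 wrist scene; python3 -c "
import cv2
a=cv2.imread('pics/wrist_3.png')
cv2.imwrite('pics/w3c.png',cv2.resize(a[0:360,190:480],None,fx=1.6,fy=1.6))"
```

```text
4.95 [[-94.2182   4.7093  19.6227]] [-0.297  -1.1195  7.5542] 0.04779805693405754 -0.10682187800281813
```

View pics/wrist_3.png

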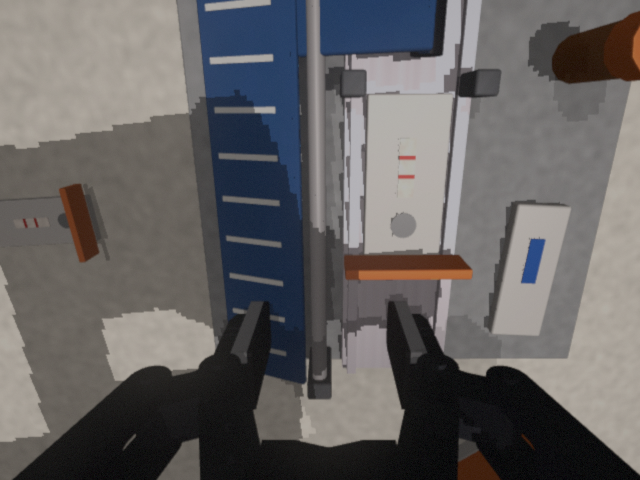

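View pics/scenec_3.png

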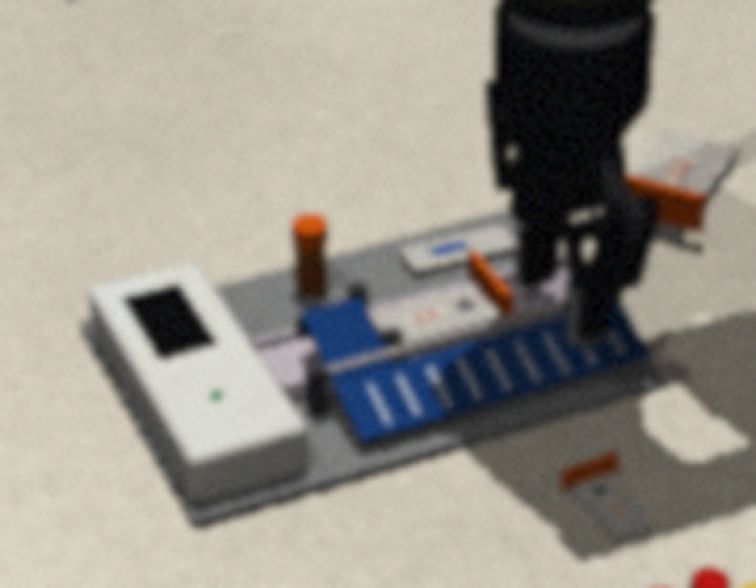

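```bash
python3 - <<'E'
from h import *
q=[.5746,.0759,-.1056]
s=np.load("scene_3.npy",allow_pickle=True).item();w=np.load("wrist_3.npy",allow_pickle=True).item()
for a in (0,.2,.3,.35,.42):
    y=8+42*np.cos(a)+2*np.sin(a);z=28+2*np.cos(a)-42*np.sin(a)
    p=S2W(q,np.array([[36,y,z],[-122,y,z]])/1e3)
    print(a,((proj(s,p)-[230,190])*4.2).round(0).tolist(),proj(w,p).round(1).tolist())
E
python3 -c "
import cv2
a=cv2.imread('pics/wrist_3.png')
cv2.imwrite('pics/w3d.png',cv2.convertScaleAbs(cv2.resize(a[300:400,200:340],None,fx=5,fy=5,interpolation=2),alpha=2.5))"
```

```text
0 [[359.0, 416.0], [652.0, 330.0]] [[169.4, -66.1], [219.6, 388.8]]
0.2 [[359.0, 429.0], [650.0, 343.0]] [[181.5, -54.4], [225.7, 375.6]]
0.3 [[358.0, 435.0], [649.0, 349.0]] [[188.8, -49.3], [229.9, 369.6]]
0.35 [[358.0, 437.0], [648.0, 351.0]] [[192.7, -46.8], [232.2, 366.7]]
0.42 [[357.0, 441.0], [647.0, 355.0]] [[198.5, -43.6], [235.8, 362.9]]
```

View pics/w3d.png

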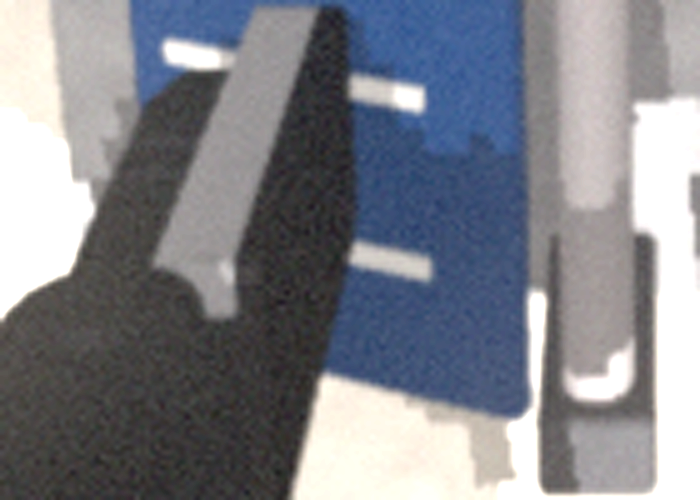

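The clip is at about 0.36–0.38 rad by edge fit and force. I'll ease up 0.4 mm and push forward along the track.

>>> carry_out(
  increments=[
    [[0.4,0,-0.04,0,0.56],[0.5,0,0,0,0.56],[0.4,0,0,0,0.56],[0.4,0,0,0,0.56],[0.5,0,0,0,0.56],[0.5,0,0,0,0.56],[0.5,0,0,0,0.56],[0.5,0,0,0,0.56],[0,0,0,0,0.56]],
  ],
)

```text
clock: 6.18
tool_pos: [0.5156, 0.0873, 0.0193]
ee_rot: [-3.137, 0.168, 0.007]
ft_force: [-3.1, 2.9, 6.4]
gripper_width: 0.0478
```

```bash
python3 look.py 4 wrist scene
```

```text
6.175 [[-59.8409   5.1441  19.3168]] [-3.1006  2.9444  6.3598] 0.04778462319178065 -0.10710201330390762
```

View pics/wrist_4.png

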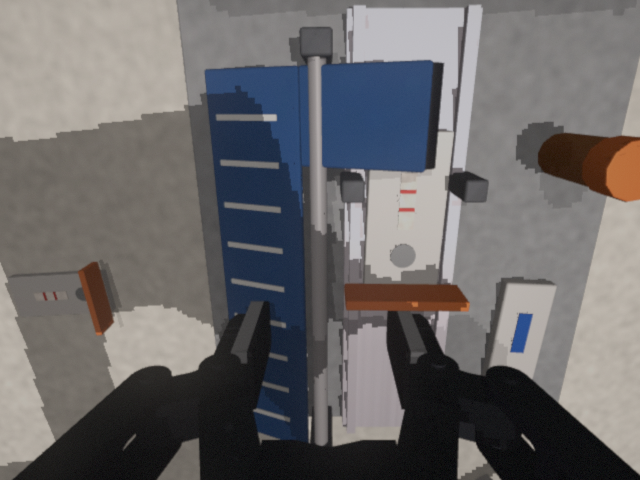

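View pics/scenec_4.png

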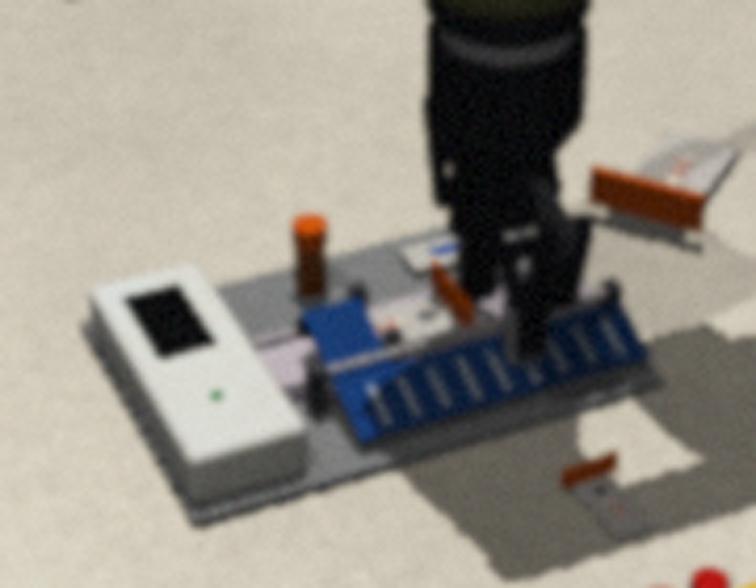

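The cassette front is passing cleanly under the lifted foot and the tab is in contact. I'll continue.

>>> carry_out(
  increments=[
    [[0.4,0,0,0,0.56],[0.5,0,0,0,0.56],[0.5,0,0,0,0.56],[0.5,0,0,0,0.56],[0.5,0,0,0,0.56],[0.4,0,0,0,0.56],[0.3,0,0,0,0.56],[0,0,0,0,0.56],[0,0,0,0,0.56]],
  ],
)

```text
clock: 7.4
tool_pos: [0.5461, 0.0841, 0.0193]
ee_rot: [-3.137, 0.169, 0.008]
ft_force: [-3.9, 2.6, 5.9]
gripper_width: 0.048
```

```bash
python3 look.py 5 wrist scene
```

```text
7.4 [[-29.1639   5.1429  19.3339]] [-3.932   2.6329  5.8652] 0.0479920339232798 -0.10713079306414217
```

View pics/wrist_5.png

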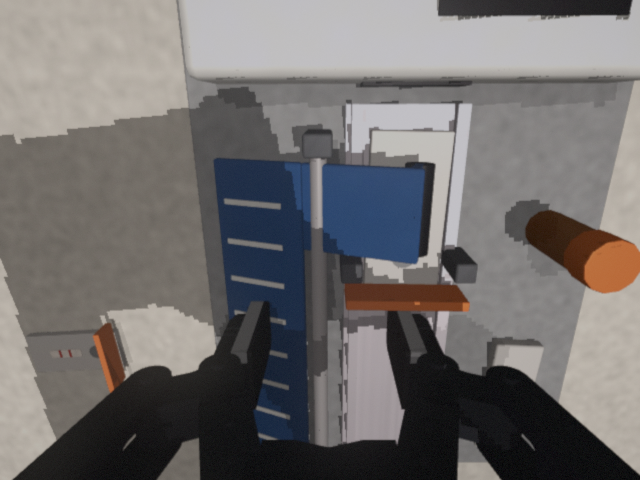

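Tab (y≈300) is about 6 mm short of the posts, and the clip is still well down. I'll push the last part in small steps, watching the force.

>>> carry_out(
  increments=[
    [[0.3,0,0,0,0.56],[0.2,0,0,0,0.56],[0,0,0,0,0.56]],
  ],
)

```text
clock: 7.88
tool_pos: [0.5508, 0.0836, 0.0192]
ee_rot: [-3.137, 0.168, 0.009]
ft_force: [-4.2, 2.6, 6.4]
gripper_width: 0.0481
```

>>> carry_out(
  increments=[
    [[0.15,0,0,0,0.56],[0,0,0,0,0.56]],
  ],
)

```text
clock: 8.12
tool_pos: [0.5521, 0.0835, 0.0192]
ee_rot: [-3.137, 0.168, 0.009]
ft_force: [-3.8, 2.4, 6.0]
gripper_width: 0.0478
```

>>> carry_out(
  increments=[
    [[0.15,0,0,0,0.56],[0,0,0,0,0.56]],
  ],
)

```text
clock: 8.38
tool_pos: [0.5523, 0.0834, 0.0191]
ee_rot: [-3.137, 0.169, 0.013]
ft_force: [-6.5, 3.8, 8.2]
gripper_width: 0.0478
```

```bash
python3 look.py 6 wrist scene;python3 -c "
import cv2
a=cv2.imread('pics/wrist_6.png')
cv2.imwrite('pics/w6d.png',cv2.convertScaleAbs(cv2.resize(a[220:340,330:480],None,fx=5,fy=5,interpolation=2),alpha=1.8))"
```

```text
8.375 [[-22.9616   5.0891  19.1196]] [-6.5305  3.7528  8.2083] 0.047826470531822325 -0.10738025916961687
```

View pics/w6d.png

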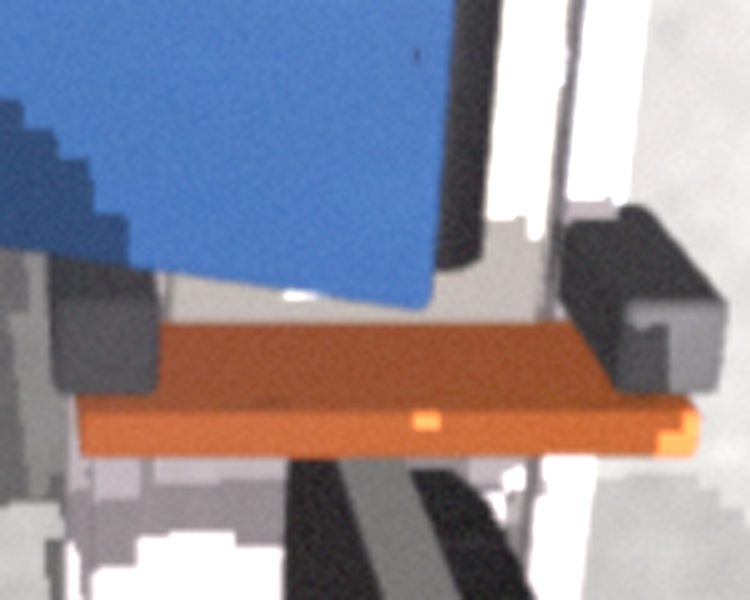

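The forward force rose and motion stalled at the computed home position. One more small press will make sure.

>>> carry_out(
  increments=[
    [[0.15,0,0,0,0.56],[0.1,0,0,0,0.56],[0,0,0,0,0.56]],
  ],
)

```text
clock: 8.85
tool_pos: [0.5523, 0.0833, 0.0188]
ee_rot: [-3.137, 0.169, 0.02]
ft_force: [-10.1, 4.4, 10.4]
gripper_width: 0.0477
```

```bash
python3 look.py 7 wrist scene;python3 -c "
import cv2
a=cv2.imread('pics/wrist_7.png')
cv2.imwrite('pics/w7d.png',cv2.convertScaleAbs(cv2.resize(a[220:340,330:480],None,fx=5,fy=5,interpolation=2),alpha=1.8))"
python3 - <<'E'
from h import *
q=[.5746,.0759,-.1056]
w=np.load("wrist_7.npy",allow_pickle=True).item()
for x in(-8,-9,-10): print(x,((proj(w,S2W(q,np.array([[x,-2,34],[x,-48,34],[x-4,-2,34],[x-4,-48,34]])/1e3))-[330,220])*5).round(0).tolist())
print(((proj(w,S2W(q,np.array([[-8,0,32],[-8,-8,32],[-8,-42,32],[-8,-50,32]])/1e3))-[330,220])*5).round(0).tolist())
E
```

```text
8.85 [[-22.9591   4.9785  18.8291]] [-10.064    4.3954  10.3879] 0.04774959854377734 -0.10763755919982297
-8 [[85.0, 415.0], [707.0, 414.0], [84.0, 463.0], [701.0, 462.0]]
-9 [[85.0, 427.0], [706.0, 426.0], [84.0, 475.0], [699.0, 473.0]]
-10 [[85.0, 439.0], [704.0, 438.0], [84.0, 486.0], [698.0, 485.0]]
[[57.0, 402.0], [164.0, 402.0], [618.0, 401.0], [725.0, 401.0]]
```

View pics/w7d.png

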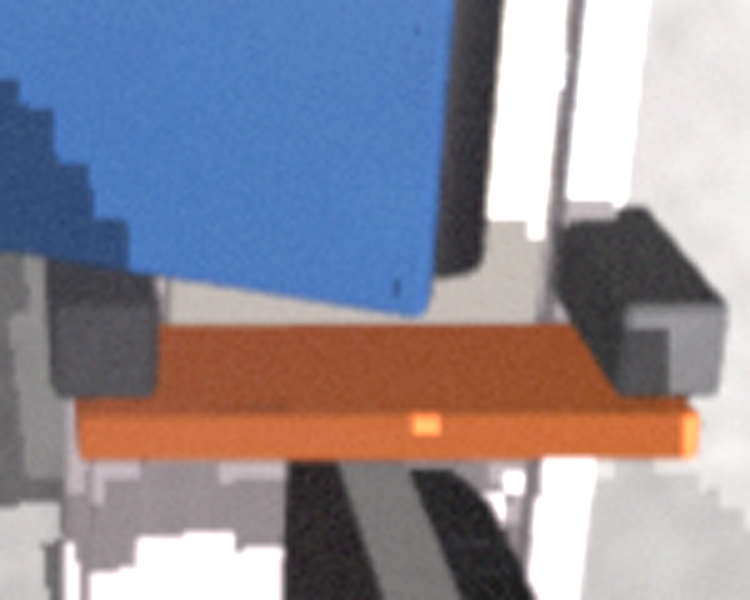

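View pics/scenec_7.png

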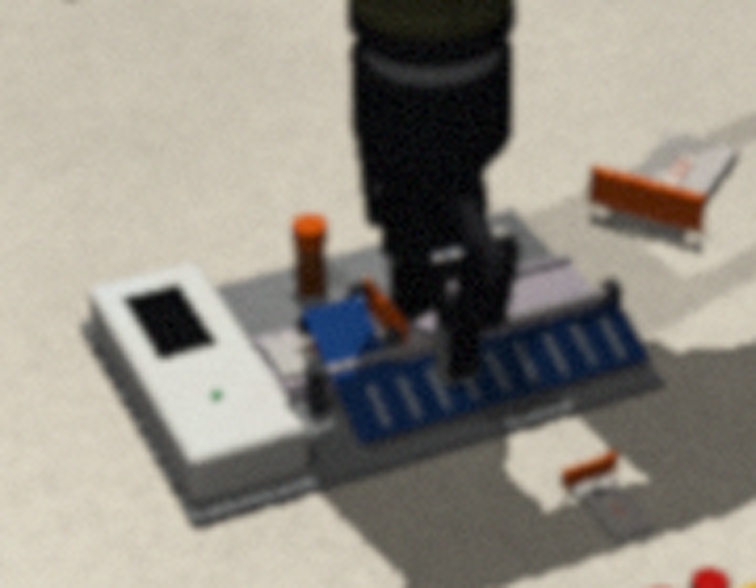

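It's firmly home: the finger is stalled with 10 N, and the tab front matches x = −8 at both ends. I'll back the fingertip off the tab with the clip still pressed, so rising can't lift the cassette, then let the clip up slowly.

>>> carry_out(
  increments=[
    [[-0.3,0,0,0,0.56],[-0.4,0,0,0,0.56],[-0.4,0,0,0,0.56],[0,0,0,0,0.56]],
  ],
)

```text
clock: 9.45
tool_pos: [0.5509, 0.0841, 0.0207]
ee_rot: [-3.136, 0.169, -0.008]
ft_force: [2.7, 1.7, 5.1]
gripper_width: 0.0478
```

```bash
python3 look.py 8 wrist
```

```text
9.45 [[-24.4172   5.6304  20.7074]] [2.7272 1.6544 5.1464] 0.04775468192194479 -0.10737890157072813
```

View pics/wrist_8.png

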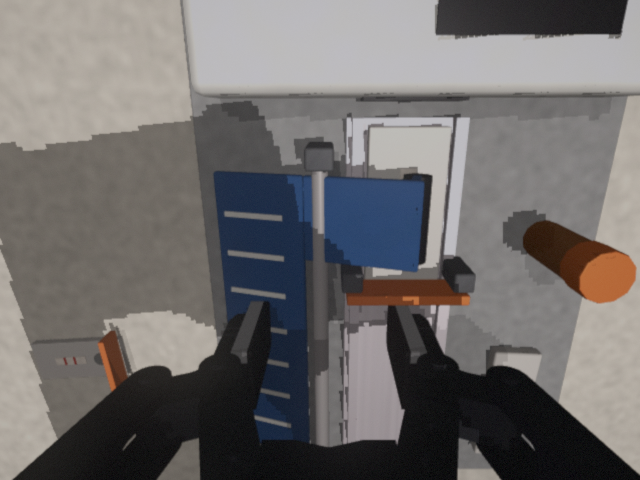

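>>> carry_out(
  increments=[
    [[-0.3,0,0,0,0.56],[-0.3,0,0,0,0.56],[0,0,0,0,0.56]],
  ],
)

```text
clock: 9.88
tool_pos: [0.5455, 0.0847, 0.0208]
ee_rot: [-3.136, 0.169, -0.01]
ft_force: [3.7, 1.4, 5.5]
gripper_width: 0.0479
```

>>> carry_out(
  increments=[
    [[0,0,-0.2,0,0.56],[0,0,-0.2,0,0.56],[0,0,-0.2,0,0.56],[0,0,-0.2,0,0.56],[0,0,-0.3,0,0.56],[0,0,-0.5,0,0.56],[0,0,-1.0,0,0.56],[0,0,-1.0,0,0.56],[0,0,-1.0,0,0.56],[0,0,0,0,0.56]],
  ],
)

```text
clock: 11.12
tool_pos: [0.5433, 0.0844, 0.067]
ee_rot: [-3.137, 0.168, -0.004]
ft_force: [0.2, -0.6, -0.9]
gripper_width: 0.0479
```

```bash
python3 look.py 9 wrist scene
python3 - <<'E'
from h import *
q=[.5746,.0759,-.1056]
w=np.load("wrist_9.npy",allow_pickle=True).item()
cv2.imwrite('pics/w9d.png',cv2.convertScaleAbs(cv2.resize(w["frame"][130:330,200:480],None,fx=2.8,fy=2.8,interpolation=2),alpha=1.6))
print(((proj(w,S2W(q,np.array([[-8,-2,34],[-8,-48,34],[-12,-2,34],[-12,-48,34]])/1e3))-[200,130])*2.8).round(0).tolist())
E
```

```text
11.125 [[-32.0213   5.1404  67.0135]] [ 0.1681 -0.6129 -0.926 ] 0.04789025766448476 -0.1069550191243666
[[400.0, 302.0], [668.0, 302.0], [400.0, 324.0], [666.0, 324.0]]
```

View pics/w9d.png

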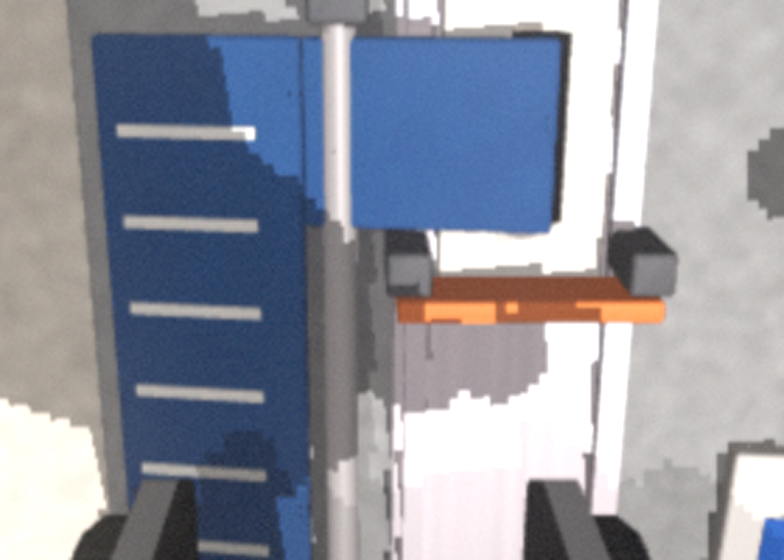

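View pics/scenec_9.png

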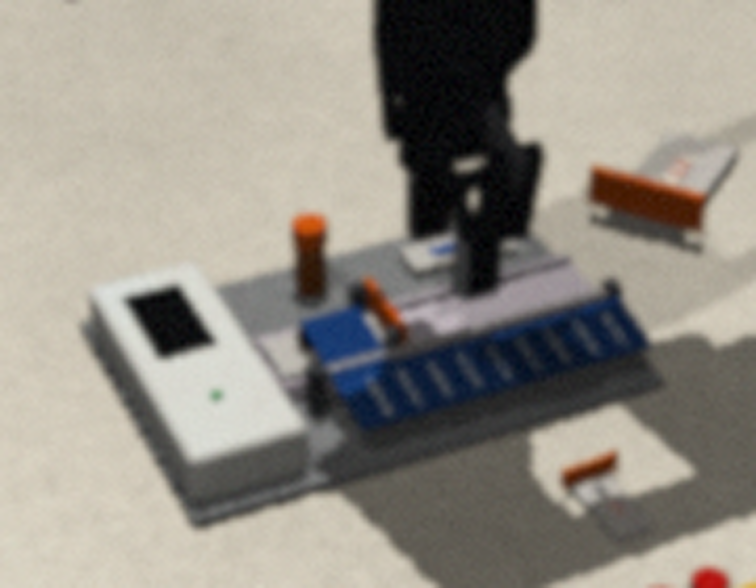

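The clip is resting on the cassette and the tab is against both posts (seen at rows 300/322, predicted 302/324). I'll draw the hand away.

>>> carry_out(
  increments=[
    [[-0.5,0,-2,0,0.56],[-1,0,-3,0,0.56],[-2,0,-4,0,0.56],[-2,0,-4,0,0.56],[0,0,0,0,0.56],[0,0,0,0,0.56],[0,0,0,0,0.56]],
  ],
)

```text
clock: 12.1
tool_pos: [0.4872, 0.09, 0.1943]
ee_rot: [3.137, -0.168, -0.004]
ft_force: [-0.3, -0.1, -0.1]
gripper_width: 0.0477
```

```bash
python3 look.py 10 wrist top scene
python3 - <<'E'
from h import *
q=[.5746,.0759,-.1056]
w=np.load("wrist_10.npy",allow_pickle=True).item()
print(proj(w,S2W(q,np.array([[-8,-2,34],[-8,-48,34],[-12,-2,34],[-12,-48,34]])/1e3)).round(1).tolist())
E
```

```text
12.1 [[-88.4113   4.8397 194.2788]] [-0.2969 -0.1185 -0.0951] 0.04770093594630009 -0.10712052406420458
[[337.0, 111.2], [398.8, 111.1], [337.0, 116.8], [398.5, 116.7]]
```

View pics/wrist_10.png

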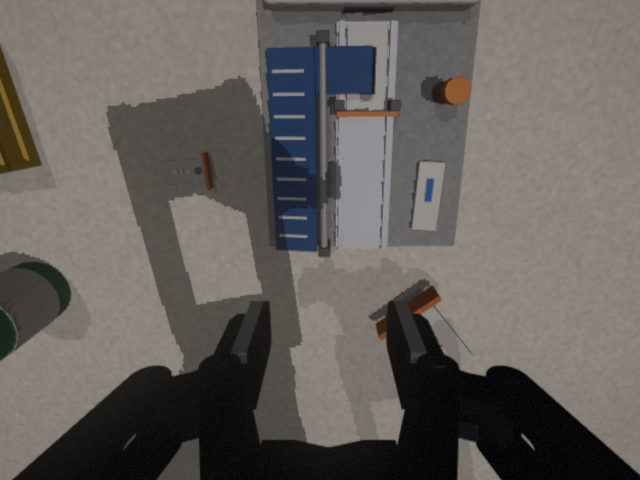

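View pics/scene_10.png

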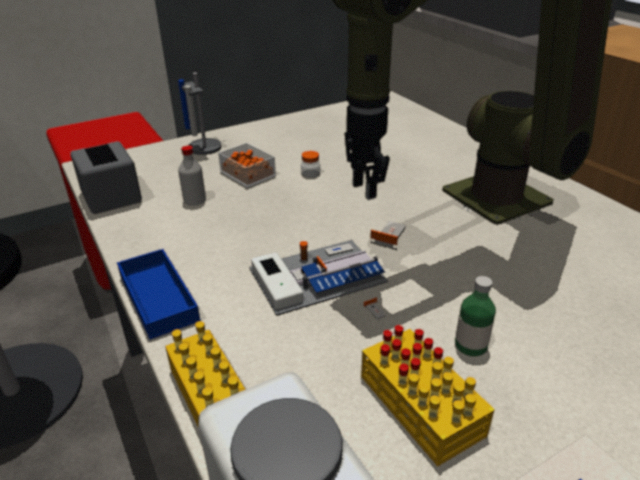

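The tab is at rows 111–117, as predicted for home. The hand is clear and the bystanders haven't moved, so I'll hand it in.

```bash
python3 -c "
from workcell import job_done;print(job_done())"
```

```text
the job is handed in; nothing more can be done
None
```

The white cassette is loaded: fully home, with the clip closed on it and the hand clear. I handed the job in at about 12 s on the robot's clock; no verdict is reported.

- **Pressing the clip:** the left fingertip held the strip down at about 0.36–0.38 rad, by image fit and force. At the end, as I backed off the tab, it eased to about 0.3 rad by estimate from tool height.
- **Pushing:** with the clip held, the right fingertip pushed the tab about 58 mm until it stalled against the posts at about 10 N. I then drew that fingertip back off the tab, let the clip up slowly and moved the hand away.
- **Last checks:**
  - The tab's front and rear edges sit within about 1 px of the predicted home position at both ends.
  - The clip's foot rests on the cassette.
  - The force on the tool reads about 0 N.
  - The spare, the vial and the other objects look unmoved in the pictures.
- **Disagreement:** while pushing, the measured hand position lagged the commands by a few millimetres. I went by the measured position, the force and the images instead. No check failed.

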